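# Touch off the fingertips on two height setters

### The arm

A 7-joint arm with a two-finger parallel gripper is mounted at the origin on a cart in front of the work surface, level with it; the furniture and walls round the work are solid. World frame = base frame: x ahead of the robot, y to its left, z up, the work surface at z = 0. Lengths are in m, angles in rad, forces in N, time in s.
With the tool pointing down it reaches from about 0.4 to 0.875 m from the base axis. Payload 6.5 kg.
Tool frame: the origin (TCP) lies between the finger pads; the fingertips stand manip.finger_overhang ahead of it and the grasp point (between the pads) lies 8 mm behind it (manip.finger_overhang is the distance from the TCP to the fingertips, in m); z points along the fingers, y is the line along which they close (so a half turn about z gives the same grasp; the last joint's range is limited). The gripper opens to 88 mm and grips with 3 to 60 N. Pads are 18 mm wide; open, the fingers measure 123 mm over their backs; the gripper's body (75 mm by 187 mm) begins 45 mm behind the grasp point.
Start: joints at [1.155, 0.536, -0.004, 1.538, 0.003, 1.067, -0.071], TCP at [0.223, -0.611, 0.224] pointing down, gripper open.
Joint ranges: [-2.7, 2.7], [-0.37, 2.16], [-1.27, 1.26], [0.24, 2.4], [-1.31, 4.45], [0.19, 1.91], [-2.76, 2.76]. Speed limits (rad/s): [2.39, 2.39, 3.14, 3.14, 3.14, 3.14, 3.14].

### API

Orientations are given as a unit quaternion [w, x, y, z].
In Python, from station import manip gives the robot as it stands. The module is installed in compiled form; this text tells all that it offers.
- The arm moves only by the tool play_rows, never from a script. Its argument "deltas" is a list of rows, each an object of numbers: "rx", "ry", "rz": the turn, a rotation vector about the world's x, y, z in rad; "tx", "ty", "tz": the shift along the world's x, y, z in units of 40 mm (1.0 is 40 mm); "claw": the closure, from 0 (fully open) to 1 (shut). In form: [{"rx": .., "ry": .., "rz": .., "tx": .., "ty": .., "tz": .., "claw": ..}, ...]. A call has 1 to 10 rows; each row shifts and turns the commanded pose from where the row before left it; what a row does not reach is not made up. A row lasts 1/8 s, in which the tool goes at most 62.5 mm and 10.7 degrees, less where a joint would pass 70% of its speed; a pose out of reach is approached as far as the arm can. A call is refused whole if a number of a shift passes 1 or a number of a turn 0.188, either way. A call with a gripper value outside its range is refused whole. The fingers move at their own pace and stop on an object; "force" is the grip in N (left out, the last holds). Time passes only in rows, so rows that do not move let the fingers close. It gives the time, the measured TCP pose, the force, the opening and the grip force at its end, in the units of the state.
- manip.get_obs(): the state, without advancing time (a new reading comes with each control period).
- manip.grab_frame(name): name is "scene" or "top"; returns a dict with "color" (420x560x3 uint8, red, green, blue), "fx", "fy", "cx", "cy" (pixels), "R" (3x3) and "t" (3): a world point X has camera coordinates R X + t. Camera axes: x right, y down, z forward; pixel columns grow to the right and rows downward; lengths in m; the calibration is good to about 2 mm. A picture is of the moment at which its call begins. There is no depth.
- manip.finish_job(): hands the job in; it is judged then, once.
The state is a dict: "t": time; "joint_pos": joint angles; "dq": joint speeds; "joint_efforts": joint torques, N m; "eef_pos": TCP position; "ee_rot": TCP orientation; "ft_force": force on the tool from outside, world axes, zero at the start; "moment": the same for the moment, N m; "width": finger opening in m; "finger_force": force on a finger pad.
Only numpy, scipy, OpenCV 4.12 (cv2) and the standard library are available. Lean on these libraries where they do the work, as an engineer would, in place of code of your own. Each camera call takes 0.05 s, during which the arm holds its last target. There are 200 camera calls.

### The job

Touch off the robot's fingertips on two of the three sprung height setters: from above, press the anvil (the disc on top) of the tallest setter lightly, so that it sinks a few millimetres but not to its stop, stay there for about half a second and lift off; then do the same on the shortest setter and withdraw. Do not touch the middle-height setter or the things lying round about, and do not lift, shift or tip the setters.

Things in the scene. Friction and masses are not known exactly. Their poses are not given: they have to be found in the camera images.
- tall_setter: the tall one of three loose tool-height setters of the same make, all 60 mm square at the foot and told apart by height: 90 mm to the top of its anvil. Dark steel foot 60x60x8 mm, grey turned body 50 mm across up to z = 72 mm, then the sprung anvil, a bright steel disc 38 mm across and 6 mm thick on a dark stem. Weighs about 0.8 kg. Origin: centre of the underside, z up
- tall_setter_top (a point): centre of the flat top face of the tall setter's anvil; sinks with the anvil
- tall_setter_anvil (a joint): how far the tall setter's anvil is pressed down, m: 0 = up, 0.010 = on its stop. Spring return: about 1 N to start it, then 0.7 N more per mm, about 8 N at the stop
- middle_setter: the middle one of three loose tool-height setters of the same make, all 60 mm square at the foot and told apart by height: 66 mm to the top of its anvil. Dark steel foot 60x60x8 mm, grey turned body 50 mm across up to z = 48 mm, then the sprung anvil, a bright steel disc 38 mm across and 6 mm thick on a dark stem. Weighs about 0.8 kg. Origin: centre of the underside, z up
- middle_setter_top (a point): centre of the flat top face of the middle setter's anvil; sinks with the anvil
- middle_setter_anvil (a joint): how far the middle setter's anvil is pressed down, m: 0 = up, 0.010 = on its stop. Spring return: about 1 N to start it, then 0.7 N more per mm, about 8 N at the stop
- short_setter: the short one of three loose tool-height setters of the same make, all 60 mm square at the foot and told apart by height: 44 mm to the top of its anvil. Dark steel foot 60x60x8 mm, grey turned body 50 mm across up to z = 26 mm, then the sprung anvil, a bright steel disc 38 mm across and 6 mm thick on a dark stem. Weighs about 0.8 kg. Origin: centre of the underside, z up
- short_setter_top (a point): centre of the flat top face of the short setter's anvil; sinks with the anvil
- short_setter_anvil (a joint): how far the short setter's anvil is pressed down, m: 0 = up, 0.010 = on its stop. Spring return: about 1 N to start it, then 0.7 N more per mm, about 8 N at the stop
- gauge_block: bystander: loose stepped steel gauge block 24x50x32 mm lying on the bench; origin at the centre of its underside
- needle_tin: bystander: loose round tin with a green lid, 71 mm across, 32 mm high; origin at the centre of its underside
- syringe2: bystander: loose orange syringe 25x106x25 mm lying on the bench, along its y axis; origin at the centre of its underside
Things that resemble listed ones, but are neither listed nor needed, are in the scene too. Leave any orange or turquoise look-alike of the middle_setter alone.

How it is judged:
On the way, in this order (a step that is already met when the one before it is completed fails the run):
1. the fingertips press the tallest setter's anvil down by more than 1.5 mm for 0.25 s (value of joint tall_setter_anvil above 0.0015 m and contact force between the fingers and tall_setter above 0.5 N), for 0.25 s.
2. then the fingertips press the shortest setter's anvil down by more than 1.5 mm for 0.25 s (value of joint short_setter_anvil above 0.0015 m and contact force between the fingers and short_setter above 0.5 N), for 0.25 s.
At the end, for the whole second after the job is handed in: All three anvils are up again (within 1 mm), the setters stand upright (within 0.1 rad) and at rest, and setters, gauge block, tin and syringe are within 12 mm of where they were (value of joint each of tall_setter_anvil, middle_setter_anvil, short_setter_anvil below 0.001 m and distance of each of tall_setter, middle_setter, short_setter, gauge_block, needle_tin, syringe2 from where it was at the start of the episode below 0.012 m and angle between each of tall_setter, middle_setter, short_setter's own z axis and vertical below 0.1 rad and linear speed of each of tall_setter, middle_setter, short_setter below 0.02 m/s); the robot touches nothing.
It fails at once if the tallest or shortest setter's anvil is driven to its stop (pressed more than 9.2 mm) (value of joint any of tall_setter_anvil, short_setter_anvil above 0.0092 m).
It fails at once if a setter is lifted, shoved more than 15 mm or tipped (distance of any of tall_setter, middle_setter, short_setter from where it was at the start of the episode above 0.015 m or angle between any of tall_setter, middle_setter, short_setter's own z axis and vertical above 0.25 rad).
It fails at once if the robot touches the middle setter (contact force between any of the arm, the fingers and middle_setter above 0.5 N).
It fails at once if the robot touches the gauge block, tin or syringe (contact force between any of the arm, the fingers and gauge_block above 0.5 N or contact force between any of the arm, the fingers and needle_tin above 0.5 N or contact force between any of the arm, the fingers and syringe2 above 0.5 N).
It fails at once if the gauge block, tin or syringe is moved more than 12 mm (distance of any of gauge_block, needle_tin, syringe2 from where it was at the start of the episode above 0.012 m).
It also fails if it takes over 40 s, if anything falls off the work surface, if the arm or the gripper's body presses on something with over 40 N, if the wrist force passes 120 N, or if a joint passes its speed limit or range.

## Working session

There is one attempt and no reset: what is moved stays moved. The work goes in short steps, Python scripts to look and compute and a tool call to move; the robot and the scene stay as the last step left them, time stands still between calls to the robot, and variables do not carry over. Pictures are saved under pics/ and viewed, at most 10 in all, crops included, and the job is handed in when it is done.

Besides the shell and the picture viewer there is one more tool, called after ">>>" as name(argument=value, ...), one argument or row to a line, values as JSON. play_rows: Moves the arm, as the interface text tells. Its arguments: {"type":"object","properties":{"deltas":{"type":"array"},"force":{"type":"number"}},"required":["deltas"]}

```bash
mkdir -p pics; python3 - <<'E'
from station import manip
import cv2,pickle
d={}
for n in("scene","top"):
    f=manip.grab_frame(n);d[n]=f
    cv2.imwrite(f"pics/{n}0.png",f["color"][:,:,::-1])
    print(n,f["fx"],f["cx"],f["cy"],f["R"],f["t"])
pickle.dump(d,open("f0.pkl","wb"))
print(manip.finger_overhang,manip.get_obs())
E
```

```text
scene 520.2181394619329 276.7391313196922 206.27868218088176 [[-0.54160548 -0.84047737  0.01616453]
 [-0.65124329  0.40734853 -0.64027287]
 [ 0.53155026 -0.35730234 -0.76797744]] [0.3059664  0.4036124  1.03000231]
top 379.55508723068635 276.7854931613935 215.04702975421574 [[ 0.01581402 -0.99959501  0.02365869]
 [-0.9865882  -0.01944409 -0.16206682]
 [ 0.1624612  -0.02077846 -0.98649613]] [0.00950825 0.50671898 0.84831558]
0.011 {'t': 0.1, 'joint_pos': array([ 1.15476457,  0.53713006, -0.00441699,  1.53874577,  0.00262502,
        1.06730885, -0.07118988]), 'dq': array([-0.00117052, -0.00216491, -0.00084689, -0.0014727 ,  0.00104795,
        0.00080433, -0.00032834]), 'joint_efforts': array([ 2.51965968e-03, -5.72080636e+01,  9.94372778e-01, -2.52231234e+01,
       -5.60355617e-02,  1.34585015e-02,  4.85439512e-05]), 'eef_pos': array([ 0.22255124, -0.61010389,  0.22311236]), 'ee_rot': array([-7.64724271e-04,  9.84734322e-01,  1.74062302e-01, -2.11309794e-04]), 'ft_force': array([1.03106769, 0.43042841, 0.10081233]), 'moment': array([0.03196383, 0.01711051, 0.0699944 ]), 'finger_force': 0.0, 'width': 0.08823138966726092}
```

View pics/scene0.png

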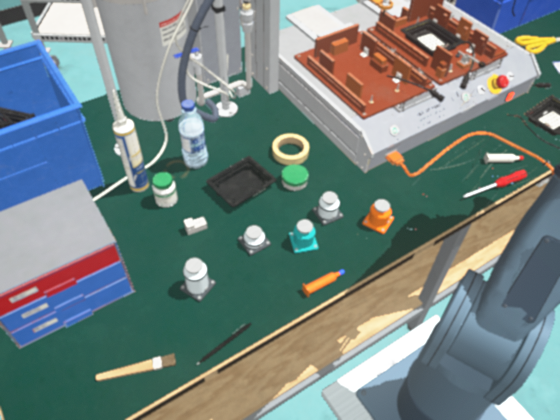

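View pics/top0.png

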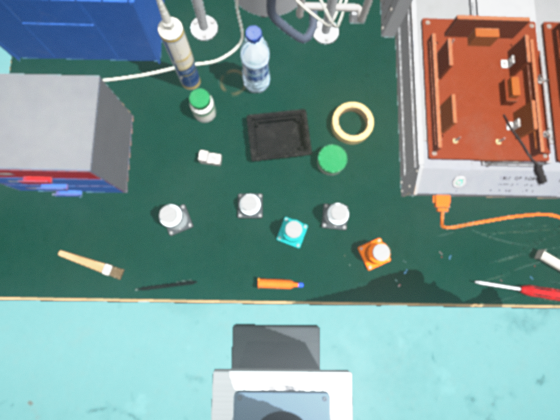

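The scene view shows three grey setters: tall at about (197,272), short at (254,237) and middle at (329,205). In the top view they are at (173,217), (250,205) and (337,214). The turquoise and orange ones are look-alikes. Next I'll zoom in on the anvils.

```bash
python3 - <<'E'
import pickle,cv2,numpy as np
d=pickle.load(open("f0.pkl","rb"))
C={"top":[(173,217),(250,205),(337,214)],"scene":[(197,275),(254,237),(329,207)]}
rows=[]
for n in C:
    im=d[n]["color"][:,:,::-1]
    rows.append(np.hstack([cv2.resize(im[v-24:v+24,u-24:u+24],(264,264),interpolation=cv2.INTER_NEAREST) for u,v in C[n]]))
cv2.imwrite("pics/crops.png",np.vstack(rows))
E
```

```text
(no output)
```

View pics/crops.png

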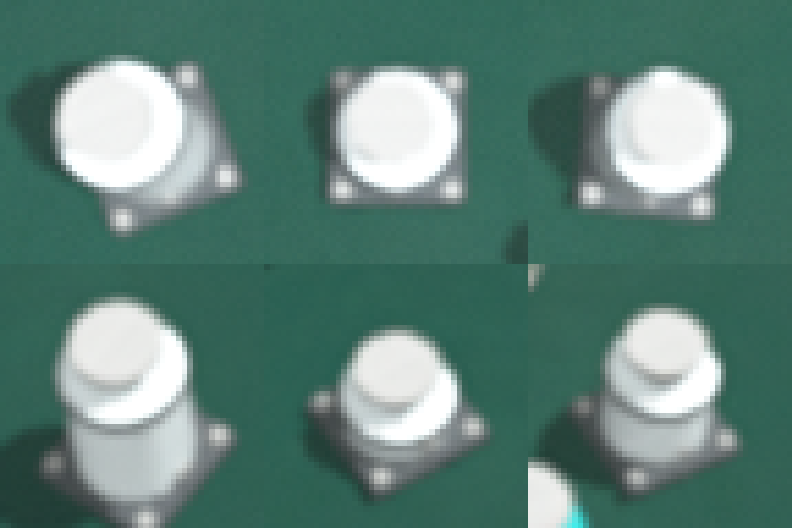

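The crops show the off-white anvil discs against whiter body shoulders. In full-image pixels the tall anvil is at about (168.6,213.3) top and (192,266) scene. I'll mask the off-white tone and triangulate from the two views.

```bash
cat > meas.py <<'E'
import pickle,cv2,numpy as np
d=pickle.load(open("f0.pkl","rb"))
C={"tall":((168.6,213.5),(191.7,267.5)),"short":((248,203.5),(249.5+4,235)),"middle":((337,212),(329,203))}
def ray(f,u,v):
    c=-f["R"].T@f["t"]; r=f["R"].T@np.array([(u-f["cx"])/f["fx"],(v-f["cy"])/f["fy"],1]); return c,r/np.linalg.norm(r)
for k,(pt,ps) in C.items():
    rs=[]
    for n,p in(("top",pt),("scene",ps)):
        im=d[n]["color"].astype(int); mn=im.min(2)
        seed=tuple(int(round(x)) for x in p)
        med=np.median(mn[seed[1]-3:seed[1]+4,seed[0]-3:seed[0]+4])
        m=(abs(mn-med)<6).astype(np.uint8)
        m=cv2.morphologyEx(m,cv2.MORPH_OPEN,np.ones((3,3),np.uint8))
        _,lab,st,cen=cv2.connectedComponentsWithStats(m)
        l=lab[seed[1],seed[0]]
        cnt=max(cv2.findContours((lab==l).astype(np.uint8),0,1)[0],key=len)
        e=cv2.fitEllipse(cv2.convexHull(cnt))
        print(k,n,med,st[l],cen[l].round(1),np.round(e[0],1),np.round(e[1],1)); rs.append(ray(d[n],*e[0]))
    (a,u),(b,v)=rs
    s=np.linalg.lstsq(np.c_[u,-v],b-a,rcond=None)[0]
    P=a+s[0]*u;Q=b+s[1]*v
    print("  P",((P+Q)/2).round(4),"gap",np.linalg.norm(P-Q).round(4))
    h={"tall":.09,"short":.044,"middle":.066}[k]
    for a,u in rs: print("  at h",(a+u*(h-a[2])/u[2]).round(4))
E
python3 meas.py
```

```text
tall top 241.0 [161 207  16  15 196] [168.3 214.1] [168.2 214.1] [15.  16.1]
tall scene 232.0 [187 259  15  12 147] [193.7 264.6] [193.8 264.7] [12.3 15.1]
  P [0.4966 0.259  0.091 ] gap 0.0025
  at h [0.4958 0.2583 0.09  ]
  at h [0.4983 0.2596 0.09  ]
short top 242.0 [242 196  14  15 162] [248.7 202.6] [248.6 202.8] [14.  14.6]
short scene 232.0 [247 227  14  10 114] [253.6 231.5] [253.7 231.4] [10.  13.7]
  P [0.5338 0.0856 0.0474] gap 0.0017
  at h [0.5339 0.0852 0.044 ]
  at h [0.5367 0.0849 0.044 ]
middle top 243.0 [333 205  13  15 161] [339.1 212. ] [339.2 212. ] [13.8 14.8]Traceback (most recent call last):
  File "meas.py", line 17, in <module>
    e=cv2.fitEllipse(cv2.convexHull(cnt))
cv2.error: OpenCV(4.12.0) /io/opencv/modules/imgproc/src/shapedescr.cpp:361: error: (-201:Incorrect size of input array) There should be at least 5 points to fit the ellipse in function 'fitEllipseNoDirect'
```

>>> play_rows(
  deltas=[
    {"tx": 0.5,"ty": 0.3,"tz": 0.2,"claw": 1},
    {"tx": 0.9,"ty": 0.5,"tz": 0.2,"claw": 1},
    {"tx": 0.9,"ty": 0.5,"tz": 0.2,"claw": 1},
    {"tx": 0.9,"ty": 0.5,"tz": 0,"claw": 1},
    {"tx": 0.9,"ty": 0.5,"tz": 0,"claw": 1},
    {"tx": 0.9,"ty": 0.6,"claw": 1},
    {"tx": 0.5,"ty": 0.8,"claw": 1},
    {"ty": 1,"claw": 1},
    {"ty": 1,"claw": 1},
    {"ty": 1,"claw": 1},
  ],
  force=10,
)

```text
invalid input
```

>>> play_rows(
  deltas=[
    {"rx": 0,"ry": 0,"rz": 0,"tx": 0.5,"ty": 0.3,"tz": 0.2,"claw": 1},
    {"rx": 0,"ry": 0,"rz": 0,"tx": 0.9,"ty": 0.5,"tz": 0.2,"claw": 1},
    {"rx": 0,"ry": 0,"rz": 0,"tx": 0.9,"ty": 0.5,"tz": 0.2,"claw": 1},
    {"rx": 0,"ry": 0,"rz": 0,"tx": 0.9,"ty": 0.5,"tz": 0,"claw": 1},
    {"rx": 0,"ry": 0,"rz": 0,"tx": 0.9,"ty": 0.5,"tz": 0,"claw": 1},
    {"rx": 0,"ry": 0,"rz": 0,"tx": 0.9,"ty": 0.6,"tz": 0,"claw": 1},
    {"rx": 0,"ry": 0,"rz": 0,"tx": 0.5,"ty": 0.8,"tz": 0,"claw": 1},
    {"rx": 0,"ry": 0,"rz": 0,"tx": 0,"ty": 1,"tz": 0,"claw": 1},
  ],
  force=10,
)

```text
t: 1.1
eef_pos: [0.4443, -0.4209, 0.2471]
ee_rot: [-0.0, 0.985, 0.175, 0.0]
ft_force: [-0.3, 0.1, -0.2]
width: 0.0101
finger_force: 0.0
```

>>> play_rows(
  deltas=[
    {"rx": 0,"ry": 0,"rz": 0,"tx": 0.1,"ty": 1,"tz": 0,"claw": 1},
    {"rx": 0,"ry": 0,"rz": 0,"tx": 0.1,"ty": 1,"tz": 0,"claw": 1},
    {"rx": 0,"ry": 0,"rz": 0,"tx": 0.1,"ty": 1,"tz": 0,"claw": 1},
    {"rx": 0,"ry": 0,"rz": 0,"tx": 0.1,"ty": 1,"tz": 0,"claw": 1},
    {"rx": 0,"ry": 0,"rz": 0,"tx": 0.1,"ty": 1,"tz": 0,"claw": 1},
    {"rx": 0,"ry": 0,"rz": 0,"tx": 0.1,"ty": 1,"tz": 0,"claw": 1},
    {"rx": 0,"ry": 0,"rz": 0,"tx": 0.1,"ty": 1,"tz": 0,"claw": 1},
    {"rx": 0,"ry": 0,"rz": 0,"tx": 0.1,"ty": 1,"tz": 0,"claw": 1},
    {"rx": 0,"ry": 0,"rz": 0,"tx": 0.1,"ty": 1,"tz": 0,"claw": 1},
    {"rx": 0,"ry": 0,"rz": 0,"tx": 0.1,"ty": 1,"tz": 0,"claw": 1},
  ],
)

```text
t: 2.35
eef_pos: [0.4825, -0.0214, 0.2477]
ee_rot: [-0.0, 0.985, 0.174, -0.0]
ft_force: [0.5, -0.1, -0.3]
width: 0.0007
finger_force: 0.0
```

>>> play_rows(
  deltas=[
    {"rx": 0,"ry": 0,"rz": 0,"tx": 0.06,"ty": 1,"tz": 0,"claw": 1},
    {"rx": 0,"ry": 0,"rz": 0,"tx": 0.06,"ty": 1,"tz": 0,"claw": 1},
    {"rx": 0,"ry": 0,"rz": 0,"tx": 0.06,"ty": 1,"tz": 0,"claw": 1},
    {"rx": 0,"ry": 0,"rz": 0,"tx": 0.06,"ty": 1,"tz": 0,"claw": 1},
    {"rx": 0,"ry": 0,"rz": 0,"tx": 0.06,"ty": 1,"tz": 0,"claw": 1},
    {"rx": 0,"ry": 0,"rz": 0,"tx": 0.06,"ty": 1,"tz": 0,"claw": 1},
    {"rx": 0,"ry": 0,"rz": 0,"tx": 0,"ty": 1,"tz": -0.5,"claw": 1},
    {"rx": 0,"ry": 0,"rz": 0,"tx": 0,"ty": 0,"tz": -0.8,"claw": 1},
    {"rx": 0,"ry": 0,"rz": 0,"tx": 0,"ty": 0,"tz": -0.8,"claw": 1},
    {"rx": 0,"ry": 0,"rz": 0,"tx": 0,"ty": 0,"tz": 0,"claw": 1},
  ],
)

```text
t: 3.6
eef_pos: [0.4953, 0.2563, 0.1617]
ee_rot: [0.001, 0.985, 0.174, -0.003]
ft_force: [-0.7, -0.3, -0.8]
width: 0.0006
finger_force: 0.0
```

```bash
python3 - <<'E'
from station import manip
import cv2,numpy as np
o=[]
for n,(u,v) in(("scene",(197,250)),("top",(173,200))):
    f=manip.grab_frame(n); o.append(cv2.resize(f["color"][v-60:v+60,u-60:u+60,::-1],(400,400),interpolation=cv2.INTER_CUBIC))
cv2.imwrite("pics/a1.png",np.hstack(o)); s=manip.get_obs(); print(s["eef_pos"],s["ft_force"],s["joint_pos"].round(2))
E
```

```text
[0.49739037 0.25749506 0.1645279 ] [-0.43401899  0.17043644 -0.16626643] [-0.27  0.49 -0.38  1.82  0.22  0.88 -1.97]
```

View pics/a1.png

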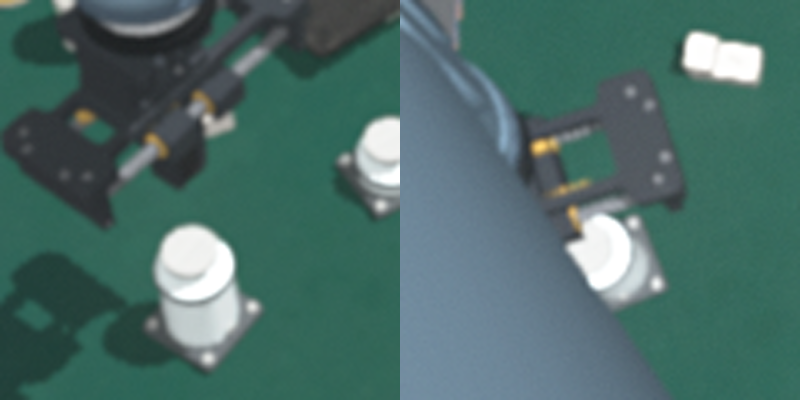

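The tips hang closed above the tall anvil, at about (192,246) in the scene view, and clear of everything else. I'll go down to just above contact.

>>> play_rows(
  deltas=[
    {"rx": 0,"ry": 0,"rz": 0,"tx": 0,"ty": 0.02,"tz": -0.5,"claw": 1},
    {"rx": 0,"ry": 0,"rz": 0,"tx": 0,"ty": 0,"tz": -0.5,"claw": 1},
    {"rx": 0,"ry": 0,"rz": 0,"tx": 0,"ty": 0,"tz": -0.3,"claw": 1},
    {"rx": 0,"ry": 0,"rz": 0,"tx": 0,"ty": 0,"tz": -0.15,"claw": 1},
    {"rx": 0,"ry": 0,"rz": 0,"tx": 0,"ty": 0,"tz": 0,"claw": 1},
    {"rx": 0,"ry": 0,"rz": 0,"tx": 0,"ty": 0,"tz": 0,"claw": 1},
    {"rx": 0,"ry": 0,"rz": 0,"tx": 0,"ty": 0,"tz": 0,"claw": 1},
  ],
)

```text
t: 4.58
eef_pos: [0.4975, 0.2584, 0.1064]
ee_rot: [-0.0, 0.985, 0.174, 0.0]
ft_force: [0.7, 0.3, 0.3]
width: 0.0004
finger_force: 0.0
```

```bash
python3 - <<'E'
from station import manip
import cv2,numpy as np
o=[]
f=manip.grab_frame("scene")
cv2.imwrite("pics/a2.png",cv2.resize(f["color"][220:310,145:245,::-1],(600,540),interpolation=cv2.INTER_CUBIC)); s=manip.get_obs(); print(s["eef_pos"],s["ft_force"])
X=f["R"]@(s["eef_pos"]-[0,0,.011])+f["t"]; print(f["fx"]*X[0]/X[2]+f["cx"],f["fy"]*X[1]/X[2]+f["cy"])
E
```

```text
[0.49737061 0.25834635 0.10634007] [-0.35752068 -0.49560121  0.37646822]
194.24668507020078 263.3748564705914
```

View pics/a2.png

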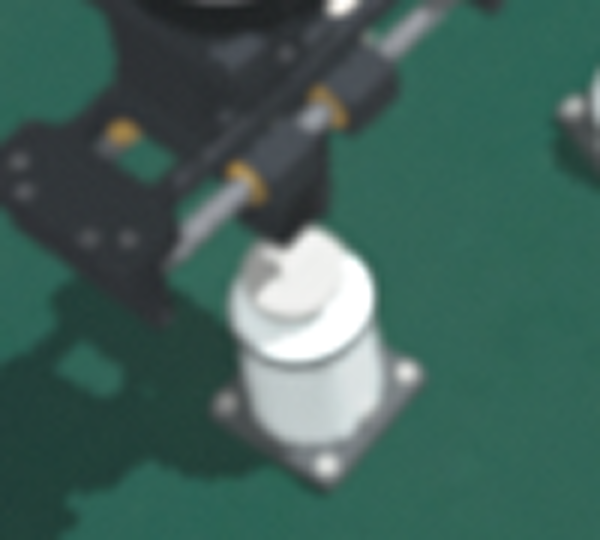

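The tip is at about (193,260.5), just above the anvil centred at (194,265). I'll step down while watching the force.

>>> play_rows(
  deltas=[
    {"rx": 0,"ry": 0,"rz": 0,"tx": 0,"ty": 0,"tz": -0.1,"claw": 1},
    {"rx": 0,"ry": 0,"rz": 0,"tx": 0,"ty": 0,"tz": -0.06,"claw": 1},
    {"rx": 0,"ry": 0,"rz": 0,"tx": 0,"ty": 0,"tz": 0,"claw": 1},
    {"rx": 0,"ry": 0,"rz": 0,"tx": 0,"ty": 0,"tz": 0,"claw": 1},
  ],
)

```text
t: 5.12
eef_pos: [0.4972, 0.2582, 0.0995]
ee_rot: [-0.0, 0.985, 0.174, -0.0]
ft_force: [-0.2, -0.0, -0.2]
width: 0.0005
finger_force: 0.0
```

>>> play_rows(
  deltas=[
    {"rx": 0,"ry": 0,"rz": 0,"tx": 0,"ty": 0,"tz": -0.05,"claw": 1},
    {"rx": 0,"ry": 0,"rz": 0,"tx": 0,"ty": 0,"tz": 0,"claw": 1},
    {"rx": 0,"ry": 0,"rz": 0,"tx": 0,"ty": 0,"tz": 0,"claw": 1},
  ],
)

```text
t: 5.5
eef_pos: [0.4972, 0.2582, 0.0975]
ee_rot: [0.0, 0.985, 0.174, -0.0]
ft_force: [0.5, 0.3, 0.7]
width: 0.0005
finger_force: 0.0
```

>>> play_rows(
  deltas=[
    {"rx": 0,"ry": 0,"rz": 0,"tx": 0,"ty": 0,"tz": -0.04,"claw": 1},
    {"rx": 0,"ry": 0,"rz": 0,"tx": 0,"ty": 0,"tz": 0,"claw": 1},
    {"rx": 0,"ry": 0,"rz": 0,"tx": 0,"ty": 0,"tz": 0,"claw": 1},
  ],
)

```text
t: 5.88
eef_pos: [0.4971, 0.2582, 0.0959]
ee_rot: [0.0, 0.985, 0.174, -0.0]
ft_force: [-0.4, 0.1, -0.1]
width: 0.0008
finger_force: 0.0
```

```bash
python3 - <<'E'
from station import manip
import cv2,numpy as np
F=[]
for i in range(6):
    f=manip.grab_frame("scene");s=manip.get_obs();F.append(s["ft_force"])
cv2.imwrite("pics/a3.png",cv2.resize(f["color"][220:310,145:245,::-1],(600,540),interpolation=cv2.INTER_CUBIC)); print(s["eef_pos"],np.mean(F,0),np.std(F,0),s["t"])
E
```

```text
[0.4971674  0.25817639 0.09595245] [-0.0397015 -0.1419256 -0.1789274] [0.54953098 0.32866297 0.17241483] 6.175
```

View pics/a3.png

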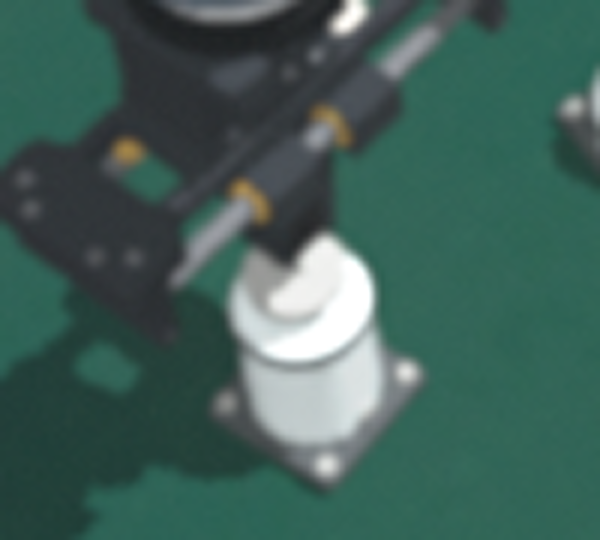

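No contact force yet. The tip is at about (193.7,264) and the finger's shadow still lies apart from it on the anvil. I'll keep stepping down and average the force.

```bash
cat > fz.py <<'E'
from station import manip
import numpy as np
F=[]
for i in range(4):
    manip.grab_frame("scene");s=manip.get_obs();F.append(s["ft_force"])
print(s["eef_pos"].round(4),np.mean(F,0).round(2),s["t"])
E
```

>>> play_rows(
  deltas=[
    {"rx": 0,"ry": 0,"rz": 0,"tx": 0,"ty": 0,"tz": -0.05,"claw": 1},
    {"rx": 0,"ry": 0,"rz": 0,"tx": 0,"ty": 0,"tz": 0,"claw": 1},
  ],
)

```text
t: 6.42
eef_pos: [0.497, 0.2581, 0.0937]
ee_rot: [0.0, 0.985, 0.174, -0.0]
ft_force: [-1.2, 0.8, 1.1]
width: 0.0003
finger_force: 0.0
```

```bash
python3 fz.py
```

```text
[0.4972 0.2582 0.0939] [-0.22 -0.11  0.23] 6.625
```

>>> play_rows(
  deltas=[
    {"rx": 0,"ry": 0,"rz": 0,"tx": 0,"ty": 0,"tz": -0.04,"claw": 1},
    {"rx": 0,"ry": 0,"rz": 0,"tx": 0,"ty": 0,"tz": 0,"claw": 1},
  ],
)

```text
t: 6.88
eef_pos: [0.497, 0.2581, 0.0922]
ee_rot: [0.0, 0.985, 0.174, -0.0]
ft_force: [0.1, 0.4, -0.5]
width: 0.0002
finger_force: 0.0
```

```bash
python3 fz.py
```

```text
[0.4972 0.2582 0.0923] [-0.09 -0.02  0.14] 7.075
```

```bash
python3 - <<'E'
from station import manip
import pickle,numpy as np,cv2
d=pickle.load(open("f0.pkl","rb"))["scene"]["color"]
f=manip.grab_frame("scene");n=f["color"]
for c in(196,198,200): print(c,d[256:282,c].min(1).tolist(),"\n   ",n[256:282,c].min(1).tolist())
cv2.imwrite("pics/a4.png",cv2.resize(n[235:295,160:230,::-1],(700,600),interpolation=cv2.INTER_CUBIC))
E
```

```text
196 [65, 122, 193, 232, 235, 234, 232, 231, 231, 232, 233, 232, 233, 234, 231, 217, 181, 180, 219, 249, 255, 255, 255, 230, 147, 142] 
    [44, 41, 40, 42, 64, 110, 160, 191, 205, 228, 238, 239, 239, 239, 238, 224, 191, 189, 226, 253, 255, 255, 255, 238, 156, 148]
198 [52, 83, 148, 209, 231, 233, 232, 232, 232, 232, 233, 233, 233, 230, 221, 209, 212, 236, 255, 255, 255, 255, 252, 186, 132, 155] 
    [47, 47, 53, 93, 158, 218, 238, 240, 239, 238, 239, 239, 239, 236, 228, 218, 220, 241, 255, 255, 255, 255, 255, 196, 139, 162]
200 [49, 51, 82, 137, 193, 228, 233, 233, 233, 232, 232, 230, 226, 228, 244, 254, 255, 255, 255, 255, 255, 255, 204, 145, 161, 186] 
    [53, 52, 63, 112, 182, 234, 241, 240, 239, 239, 238, 236, 232, 235, 249, 255, 255, 255, 255, 255, 255, 255, 216, 152, 169, 194]
```

View pics/a4.png

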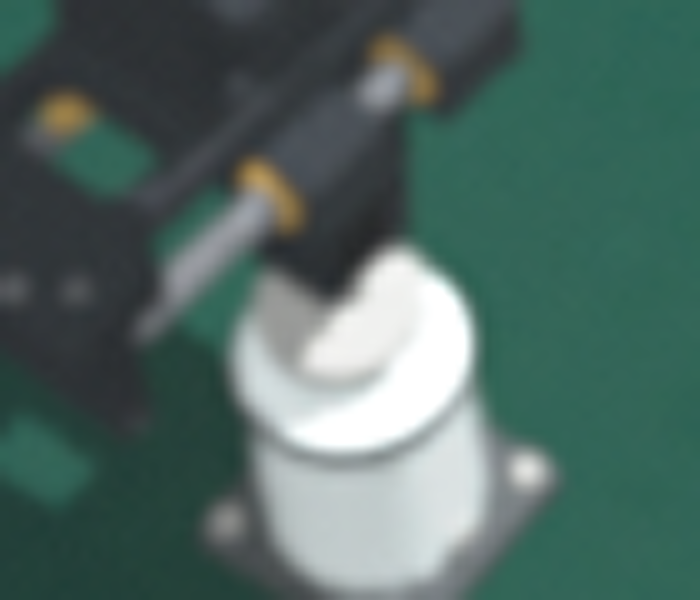

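The anvil hasn't sunk: its lower rim is on the same rows as at the start. The tip's near corner is at about (193,265), so the real fingertips sit higher than nominal. I'll keep going in 2–3 mm steps.

>>> play_rows(
  deltas=[
    {"rx": 0,"ry": 0,"rz": 0,"tx": 0,"ty": 0,"tz": -0.07,"claw": 1},
    {"rx": 0,"ry": 0,"rz": 0,"tx": 0,"ty": 0,"tz": 0,"claw": 1},
  ],
)

```text
t: 7.38
eef_pos: [0.497, 0.2581, 0.0893]
ee_rot: [0.0, 0.985, 0.174, -0.0]
ft_force: [-0.4, 0.2, -0.4]
width: 0.0005
finger_force: 0.0
```

```bash
cat > fz.py <<'E'
from station import manip
import numpy as np,pickle
d=pickle.load(open("f0.pkl","rb"))["scene"]["color"]
F=[]
for i in range(3):
    f=manip.grab_frame("scene");s=manip.get_obs();F.append(s["ft_force"])
print(s["eef_pos"].round(4),np.mean(F,0).round(2),s["t"])
for c in(196,200): print(c,d[258:280,c].min(1).tolist(),"\n   ",f["color"][258:280,c].min(1).tolist())
E
python3 fz.py
```

```text
[0.4971 0.2582 0.0895] [0.05 0.28 0.3 ] 7.525
196 [193, 232, 235, 234, 232, 231, 231, 232, 233, 232, 233, 234, 231, 217, 181, 180, 219, 249, 255, 255, 255, 230] 
    [41, 40, 42, 62, 103, 142, 169, 198, 227, 237, 239, 240, 238, 224, 190, 188, 226, 253, 255, 255, 255, 237]
200 [82, 137, 193, 228, 233, 233, 233, 232, 232, 230, 226, 228, 244, 254, 255, 255, 255, 255, 255, 255, 204, 145] 
    [54, 87, 157, 221, 240, 241, 239, 239, 239, 237, 232, 235, 249, 255, 255, 255, 255, 255, 255, 255, 215, 152]
```

>>> play_rows(
  deltas=[
    {"rx": 0,"ry": 0,"rz": 0,"tx": 0,"ty": 0,"tz": -0.07,"claw": 1},
    {"rx": 0,"ry": 0,"rz": 0,"tx": 0,"ty": 0,"tz": 0,"claw": 1},
  ],
)

```text
t: 7.78
eef_pos: [0.497, 0.2581, 0.0864]
ee_rot: [0.0, 0.985, 0.174, -0.0]
ft_force: [-0.5, 0.3, -0.5]
width: 0.0004
finger_force: 0.0
```

```bash
python3 fz.py
```

```text
[0.4972 0.2582 0.0867] [-0.11  0.52  0.06] 7.925
196 [193, 232, 235, 234, 232, 231, 231, 232, 233, 232, 233, 234, 231, 217, 181, 180, 219, 249, 255, 255, 255, 230] 
    [45, 42, 40, 43, 64, 91, 125, 175, 225, 238, 240, 240, 238, 224, 190, 189, 226, 253, 255, 255, 255, 237]
200 [82, 137, 193, 228, 233, 233, 233, 232, 232, 230, 226, 228, 244, 254, 255, 255, 255, 255, 255, 255, 204, 145] 
    [52, 68, 123, 195, 237, 241, 240, 239, 238, 237, 232, 235, 249, 255, 255, 255, 255, 255, 255, 255, 216, 153]
```

>>> play_rows(
  deltas=[
    {"rx": 0,"ry": 0,"rz": 0,"tx": 0,"ty": 0,"tz": -0.07,"claw": 1},
    {"rx": 0,"ry": 0,"rz": 0,"tx": 0,"ty": 0,"tz": 0,"claw": 1},
  ],
)

```text
t: 8.18
eef_pos: [0.497, 0.2581, 0.0837]
ee_rot: [0.0, 0.985, 0.174, -0.0]
ft_force: [-0.7, -0.2, -0.2]
width: 0.0004
finger_force: 0.0
```

```bash
python3 fz.py
```

```text
[0.4972 0.2582 0.0839] [-0.37  0.03  0.07] 8.325
196 [193, 232, 235, 234, 232, 231, 231, 232, 233, 232, 233, 234, 231, 217, 181, 180, 219, 249, 255, 255, 255, 230] 
    [47, 44, 41, 41, 43, 57, 89, 138, 197, 234, 240, 240, 238, 224, 191, 189, 227, 253, 255, 255, 255, 237]
200 [82, 137, 193, 228, 233, 233, 233, 232, 232, 230, 226, 228, 244, 254, 255, 255, 255, 255, 255, 255, 204, 145] 
    [50, 56, 88, 147, 208, 237, 241, 240, 239, 237, 232, 235, 249, 255, 255, 255, 255, 255, 255, 255, 216, 153]
```

>>> play_rows(
  deltas=[
    {"rx": 0,"ry": 0,"rz": 0,"tx": 0,"ty": 0,"tz": -0.07,"claw": 1},
    {"rx": 0,"ry": 0,"rz": 0,"tx": 0,"ty": 0,"tz": 0,"claw": 1},
  ],
)

```text
t: 8.57
eef_pos: [0.497, 0.2581, 0.0809]
ee_rot: [0.0, 0.985, 0.174, -0.0]
ft_force: [-0.1, -0.3, -0.4]
width: 0.0004
finger_force: 0.0
```

```bash
python3 fz.py
```

```text
[0.4972 0.2582 0.0811] [ 0.38  0.08 -0.07] 8.725
196 [193, 232, 235, 234, 232, 231, 231, 232, 233, 232, 233, 234, 231, 217, 181, 180, 219, 249, 255, 255, 255, 230] 
    [50, 48, 43, 41, 39, 40, 56, 97, 159, 216, 238, 241, 238, 224, 191, 189, 226, 253, 255, 255, 255, 237]
200 [82, 137, 193, 228, 233, 233, 233, 232, 232, 230, 226, 228, 244, 254, 255, 255, 255, 255, 255, 255, 204, 145] 
    [50, 50, 65, 108, 160, 212, 236, 240, 239, 237, 233, 235, 249, 255, 255, 255, 255, 255, 255, 255, 216, 153]
```

>>> play_rows(
  deltas=[
    {"rx": 0,"ry": 0,"rz": 0,"tx": 0,"ty": 0,"tz": -0.06,"claw": 1},
    {"rx": 0,"ry": 0,"rz": 0,"tx": 0,"ty": 0,"tz": 0,"claw": 1},
  ],
)

```text
t: 8.98
eef_pos: [0.497, 0.2581, 0.0785]
ee_rot: [0.0, 0.985, 0.174, -0.0]
ft_force: [0.3, -0.6, 0.7]
width: 0.0005
finger_force: 0.0
```

```bash
python3 fz.py; python3 - <<'E'
from station import manip
import cv2
n=manip.grab_frame("scene")["color"]
cv2.imwrite("pics/a5.png",cv2.resize(n[215:305,140:245,::-1],(735,630)[:2],interpolation=cv2.INTER_CUBIC)[:600])
E
```

```text
[0.4971 0.2582 0.0787] [-0.03 -0.03 -0.01] 9.125
196 [193, 232, 235, 234, 232, 231, 231, 232, 233, 232, 233, 234, 231, 217, 181, 180, 219, 249, 255, 255, 255, 230] 
    [52, 50, 45, 43, 40, 40, 45, 78, 132, 188, 228, 238, 239, 225, 190, 189, 227, 253, 255, 255, 255, 237]
200 [82, 137, 193, 228, 233, 233, 233, 232, 232, 230, 226, 228, 244, 254, 255, 255, 255, 255, 255, 255, 204, 145] 
    [51, 49, 55, 80, 126, 178, 225, 238, 240, 237, 232, 235, 248, 255, 255, 255, 255, 255, 255, 255, 217, 154]
```

View pics/a5.png

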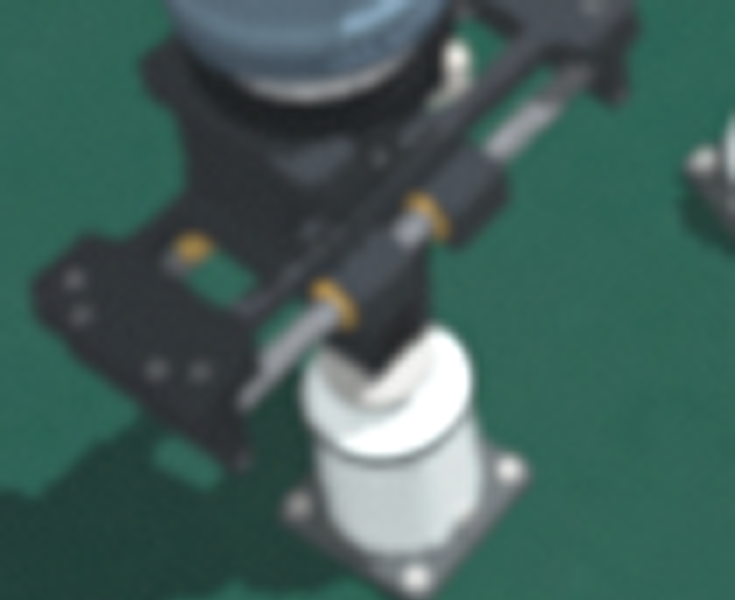

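The tip's near corner is now at about (193.6,268) and the shadow gap is narrowing. I expect contact about 10 mm lower.

>>> play_rows(
  deltas=[
    {"rx": 0,"ry": 0,"rz": 0,"tx": 0,"ty": 0,"tz": -0.07,"claw": 1},
    {"rx": 0,"ry": 0,"rz": 0,"tx": 0,"ty": 0,"tz": 0,"claw": 1},
  ],
)

```text
t: 9.43
eef_pos: [0.4972, 0.2582, 0.0758]
ee_rot: [0.0, 0.985, 0.174, -0.0]
ft_force: [0.3, 0.3, -0.4]
width: 0.0004
finger_force: 0.0
```

```bash
python3 fz.py
```

```text
[0.4971 0.2581 0.0759] [-0.19 -0.16 -0.08] 9.575
196 [193, 232, 235, 234, 232, 231, 231, 232, 233, 232, 233, 234, 231, 217, 181, 180, 219, 249, 255, 255, 255, 230] 
    [52, 51, 48, 44, 42, 39, 40, 60, 102, 145, 190, 230, 237, 225, 191, 189, 227, 253, 255, 255, 255, 237]
200 [82, 137, 193, 228, 233, 233, 233, 232, 232, 230, 226, 228, 244, 254, 255, 255, 255, 255, 255, 255, 204, 145] 
    [49, 49, 50, 59, 88, 131, 186, 230, 240, 237, 232, 235, 249, 255, 255, 255, 255, 255, 255, 255, 217, 152]
```

>>> play_rows(
  deltas=[
    {"rx": 0,"ry": 0,"rz": 0,"tx": 0,"ty": 0,"tz": -0.06,"claw": 1},
    {"rx": 0,"ry": 0,"rz": 0,"tx": 0,"ty": 0,"tz": 0,"claw": 1},
  ],
)

```text
t: 9.82
eef_pos: [0.4972, 0.2582, 0.0735]
ee_rot: [0.0, 0.985, 0.174, 0.0]
ft_force: [-0.2, -0.7, 2.5]
width: 0.0005
finger_force: 1.3
```

```bash
python3 fz.py
```

```text
[0.4972 0.2582 0.0736] [-0.87 -0.51  1.74] 9.975
196 [193, 232, 235, 234, 232, 231, 231, 232, 233, 232, 233, 234, 231, 217, 181, 180, 219, 249, 255, 255, 255, 230] 
    [53, 52, 51, 49, 44, 40, 39, 41, 67, 119, 177, 219, 234, 233, 213, 188, 211, 238, 254, 255, 255, 237]
200 [82, 137, 193, 228, 233, 233, 233, 232, 232, 230, 226, 228, 244, 254, 255, 255, 255, 255, 255, 255, 204, 145] 
    [52, 49, 48, 58, 80, 116, 158, 207, 234, 240, 236, 231, 233, 247, 255, 255, 255, 255, 255, 255, 217, 153]
```

That's contact: 1.7–2.5 N, with the rim about 1 px lower. I'll press 2.4 mm further, hold and read.

>>> play_rows(
  deltas=[
    {"rx": 0,"ry": 0,"rz": 0,"tx": 0,"ty": 0,"tz": -0.06,"claw": 1},
    {"rx": 0,"ry": 0,"rz": 0,"tx": 0,"ty": 0,"tz": 0,"claw": 1},
    {"rx": 0,"ry": 0,"rz": 0,"tx": 0,"ty": 0,"tz": 0,"claw": 1},
    {"rx": 0,"ry": 0,"rz": 0,"tx": 0,"ty": 0,"tz": 0,"claw": 1},
  ],
)

```text
t: 10.48
eef_pos: [0.4972, 0.2582, 0.0712]
ee_rot: [-0.0, 0.985, 0.174, 0.0]
ft_force: [-0.6, -0.2, 4.7]
width: 0.0004
finger_force: 2.1
```

```bash
python3 fz.py
```

```text
[0.4972 0.2582 0.0712] [-1.4  -0.58  4.18] 10.625
196 [193, 232, 235, 234, 232, 231, 231, 232, 233, 232, 233, 234, 231, 217, 181, 180, 219, 249, 255, 255, 255, 230] 
    [54, 53, 52, 49, 46, 42, 38, 36, 46, 78, 125, 178, 226, 237, 229, 200, 187, 224, 253, 255, 255, 237]
200 [82, 137, 193, 228, 233, 233, 233, 232, 232, 230, 226, 228, 244, 254, 255, 255, 255, 255, 255, 255, 204, 145] 
    [47, 47, 47, 50, 63, 92, 130, 179, 224, 237, 238, 234, 229, 232, 246, 255, 255, 255, 255, 255, 216, 152]
```

Steady at 4.2 N, about 4.5 mm of sink, held for more than 0.5 s. I'll lift off and move over the short setter.

>>> play_rows(
  deltas=[
    {"rx": 0,"ry": 0,"rz": 0,"tx": 0,"ty": 0,"tz": 0.2,"claw": 1},
    {"rx": 0,"ry": 0,"rz": 0,"tx": 0,"ty": 0,"tz": 0.5,"claw": 1},
    {"rx": 0,"ry": 0,"rz": 0,"tx": 0,"ty": 0,"tz": 0.65,"claw": 1},
    {"rx": 0,"ry": 0,"rz": 0,"tx": 0,"ty": 0,"tz": 0.6,"claw": 1},
    {"rx": 0,"ry": 0,"rz": 0,"tx": 0.2,"ty": -0.6,"tz": 0,"claw": 1},
    {"rx": 0,"ry": 0,"rz": 0,"tx": 0.2,"ty": -0.95,"tz": 0,"claw": 1},
    {"rx": 0,"ry": 0,"rz": 0,"tx": 0.2,"ty": -0.95,"tz": 0,"claw": 1},
    {"rx": 0,"ry": 0,"rz": 0,"tx": 0.2,"ty": -0.95,"tz": 0,"claw": 1},
    {"rx": 0,"ry": 0,"rz": 0,"tx": 0.15,"ty": -0.88,"tz": 0,"claw": 1},
    {"rx": 0,"ry": 0,"rz": 0,"tx": 0,"ty": 0,"tz": 0,"claw": 1},
  ],
)

```text
t: 11.88
eef_pos: [0.5354, 0.0812, 0.149]
ee_rot: [0.001, 0.985, 0.171, -0.0]
ft_force: [-0.4, 0.1, 0.3]
width: 0.0007
finger_force: 0.0
```

>>> play_rows(
  deltas=[
    {"rx": 0,"ry": 0,"rz": 0,"tx": 0,"ty": 0,"tz": -0.5,"claw": 1},
    {"rx": 0,"ry": 0,"rz": 0,"tx": 0,"ty": 0,"tz": -0.8,"claw": 1},
    {"rx": 0,"ry": 0,"rz": 0,"tx": 0,"ty": 0,"tz": -0.7,"claw": 1},
    {"rx": 0,"ry": 0,"rz": 0,"tx": 0,"ty": 0,"tz": -0.3,"claw": 1},
    {"rx": 0,"ry": 0,"rz": 0,"tx": 0,"ty": 0,"tz": 0,"claw": 1},
    {"rx": 0,"ry": 0,"rz": 0,"tx": 0,"ty": 0,"tz": 0,"claw": 1},
  ],
)

```text
t: 12.62
eef_pos: [0.5359, 0.0855, 0.0581]
ee_rot: [-0.0, 0.985, 0.174, 0.001]
ft_force: [1.0, 0.7, 0.1]
width: 0.0005
finger_force: 0.0
```

```bash
python3 - <<'E'
from station import manip
import cv2
n=manip.grab_frame("scene")["color"]; s=manip.get_obs(); print(s["eef_pos"],s["ft_force"],s["t"])
cv2.imwrite("pics/b1.png",cv2.resize(n[165:285,174:334,::-1],(800,600),interpolation=cv2.INTER_CUBIC))
E
```

```text
[0.53600162 0.08534868 0.05821133] [ 0.00088677  0.44043803 -0.55034304] 12.675
```

View pics/b1.png

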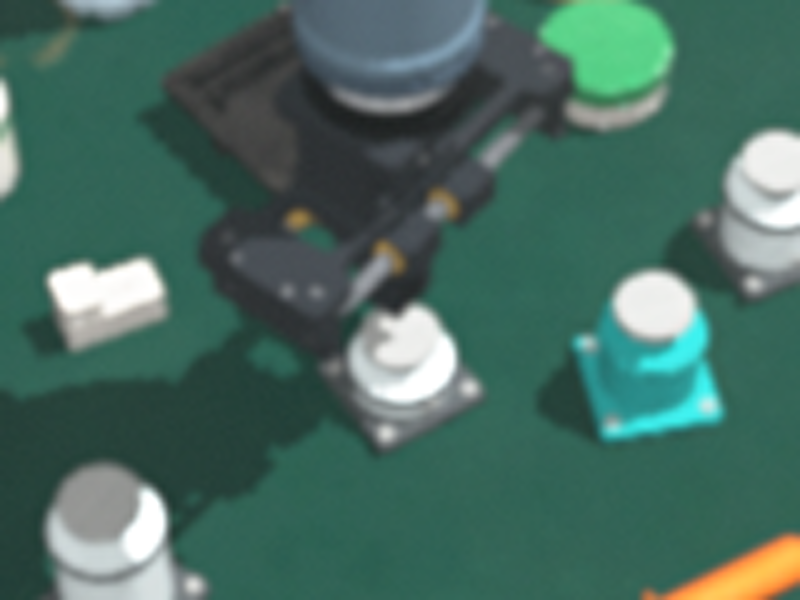

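The tips hang over the short setter: the near corner is at about (254,227) and the anvil at (254,231). The middle setter, tin and block are clear, and the tall anvil is up. I'll go down to just above the expected contact.

>>> play_rows(
  deltas=[
    {"rx": 0,"ry": 0,"rz": 0,"tx": -0.02,"ty": 0,"tz": -0.3,"claw": 1},
    {"rx": 0,"ry": 0,"rz": 0,"tx": 0,"ty": 0,"tz": -0.15,"claw": 1},
    {"rx": 0,"ry": 0,"rz": 0,"tx": 0,"ty": 0,"tz": -0.1,"claw": 1},
    {"rx": 0,"ry": 0,"rz": 0,"tx": 0,"ty": 0,"tz": 0,"claw": 1},
    {"rx": 0,"ry": 0,"rz": 0,"tx": 0,"ty": 0,"tz": 0,"claw": 1},
  ],
)

```text
t: 13.3
eef_pos: [0.5345, 0.085, 0.0352]
ee_rot: [-0.0, 0.985, 0.174, 0.0]
ft_force: [0.8, 0.1, 0.1]
width: 0.0006
finger_force: 0.0
```

```bash
sed -i '/^for c in/d' fz.py; python3 fz.py
```

```text
[0.5346 0.085  0.0353] [0.65 0.57 0.13] 13.45
```

>>> play_rows(
  deltas=[
    {"rx": 0,"ry": 0,"rz": 0,"tx": 0,"ty": 0,"tz": -0.07,"claw": 1},
    {"rx": 0,"ry": 0,"rz": 0,"tx": 0,"ty": 0,"tz": 0,"claw": 1},
  ],
)

```text
t: 13.7
eef_pos: [0.5342, 0.0849, 0.0321]
ee_rot: [0.0, 0.985, 0.174, -0.0]
ft_force: [-0.1, -0.6, -0.6]
width: 0.0005
finger_force: 0.0
```

```bash
python3 fz.py
```

```text
[0.5343 0.085  0.0323] [-0.22  0.02  0.32] 13.85
```

>>> play_rows(
  deltas=[
    {"rx": 0,"ry": 0,"rz": 0,"tx": 0,"ty": 0,"tz": -0.08,"claw": 1},
    {"rx": 0,"ry": 0,"rz": 0,"tx": 0,"ty": 0,"tz": 0,"claw": 1},
  ],
)

```text
t: 14.1
eef_pos: [0.5346, 0.085, 0.0291]
ee_rot: [-0.0, 0.985, 0.174, 0.0]
ft_force: [-0.0, -0.2, 1.0]
width: 0.0008
finger_force: 0.7
```

```bash
python3 fz.py
```

```text
[0.5346 0.0851 0.0292] [ 0.49 -0.4   1.93] 14.25
```

That's contact at 1.9 N. I'll press 2.8 mm further and hold.

>>> play_rows(
  deltas=[
    {"rx": 0,"ry": 0,"rz": 0,"tx": 0,"ty": 0,"tz": -0.07,"claw": 1},
    {"rx": 0,"ry": 0,"rz": 0,"tx": 0,"ty": 0,"tz": 0,"claw": 1},
    {"rx": 0,"ry": 0,"rz": 0,"tx": 0,"ty": 0,"tz": 0,"claw": 1},
    {"rx": 0,"ry": 0,"rz": 0,"tx": 0,"ty": 0,"tz": 0,"claw": 1},
  ],
)

```text
t: 14.75
eef_pos: [0.5346, 0.085, 0.0265]
ee_rot: [-0.0, 0.985, 0.174, 0.0]
ft_force: [0.4, 0.8, 3.2]
width: 0.0009
finger_force: 1.7
```

```bash
python3 fz.py
```

```text
[0.5346 0.085  0.0264] [ 0.81 -0.03  3.37] 14.9
```

The hold at 3.4 N (about 3.5 mm) is done, so I'll withdraw.

>>> play_rows(
  deltas=[
    {"rx": 0,"ry": 0,"rz": 0,"tx": 0,"ty": 0,"tz": 0,"claw": 1},
    {"rx": 0,"ry": 0,"rz": 0,"tx": 0,"ty": 0,"tz": 0.2,"claw": 1},
    {"rx": 0,"ry": 0,"rz": 0,"tx": 0,"ty": 0,"tz": 0.5,"claw": 1},
    {"rx": 0,"ry": 0,"rz": 0,"tx": 0,"ty": 0,"tz": 0.8,"claw": 1},
    {"rx": 0,"ry": 0,"rz": 0,"tx": 0,"ty": 0,"tz": 0.9,"claw": 1},
    {"rx": 0,"ry": 0,"rz": 0,"tx": 0,"ty": 0,"tz": 0.8,"claw": 1},
    {"rx": 0,"ry": 0,"rz": 0,"tx": 0,"ty": 0,"tz": 0.5,"claw": 1},
    {"rx": 0,"ry": 0,"rz": 0,"tx": 0,"ty": 0,"tz": 0,"claw": 1},
    {"rx": 0,"ry": 0,"rz": 0,"tx": 0,"ty": 0,"tz": 0,"claw": 1},
    {"rx": 0,"ry": 0,"rz": 0,"tx": 0,"ty": 0,"tz": 0,"claw": 1},
  ],
)

```text
t: 16.15
eef_pos: [0.5334, 0.0848, 0.1731]
ee_rot: [-0.0, 0.985, 0.174, -0.001]
ft_force: [-0.1, -0.7, 0.3]
width: 0.0007
finger_force: 0.0
```

```bash
python3 fz.py; python3 - <<'E'
from station import manip
import pickle,numpy as np
d=pickle.load(open("f0.pkl","rb"))["scene"]["color"].astype(int)
f=manip.grab_frame("scene")["color"].astype(int)
for n,c,r in(("tall",197,(255,300)),("short",256,(222,252)),("middle",331,(190,225))):
    print(n,d[r[0]:r[1],c].min(1).tolist(),"\n  ",f[r[0]:r[1],c].min(1).tolist())
print(manip.finish_job())
E
```

```text
[0.5339 0.0849 0.1736] [ 0.08  0.21 -0.  ] 16.3
tall [49, 58, 104, 174, 229, 235, 233, 231, 231, 232, 232, 232, 232, 233, 233, 227, 205, 181, 206, 243, 255, 255, 255, 255, 212, 134, 144, 173, 182, 183, 183, 184, 184, 184, 184, 185, 186, 183, 164, 128, 121, 139, 147, 131, 95] 
   [40, 42, 67, 123, 192, 234, 240, 239, 238, 238, 239, 238, 239, 239, 239, 233, 216, 192, 217, 248, 255, 255, 255, 255, 224, 142, 151, 182, 191, 192, 192, 193, 193, 194, 193, 195, 195, 192, 172, 135, 127, 146, 157, 136, 100]
short [44, 45, 75, 143, 209, 234, 235, 235, 233, 231, 232, 232, 233, 233, 230, 213, 182, 204, 243, 255, 255, 255, 251, 180, 138, 150, 137, 114, 110, 100] 
   [47, 48, 79, 150, 221, 240, 242, 240, 239, 238, 238, 238, 239, 240, 237, 221, 194, 216, 248, 255, 255, 255, 255, 190, 146, 159, 144, 121, 115, 105]
middle [78, 147, 212, 233, 235, 234, 233, 232, 232, 233, 233, 231, 213, 167, 168, 220, 251, 255, 255, 254, 189, 139, 167, 184, 187, 187, 183, 172, 151, 122, 106, 92, 69, 52, 52] 
   [83, 154, 223, 239, 241, 241, 239, 238, 239, 239, 240, 238, 222, 177, 177, 227, 254, 255, 255, 255, 200, 146, 176, 193, 196, 197, 192, 181, 159, 128, 113, 97, 71, 57, 55]
the job is handed in; nothing more can be done
None
```

Done and handed in at about 16 s: the tall anvil was pressed about 4.5 mm (4.2 N) and then the short one about 3.5 mm (3.4 N), each held over 0.5 s; afterwards the camera showed all three setters unmoved with anvils up; contact came about 25 mm lower than the reported tool position implied, so I found it by force; no verdict was returned.

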